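Close the guarded bonding press

ROBOT

A 6-joint arm with a two-finger parallel gripper is mounted at the origin on a cart in front of the work surface, level with it; the furniture and walls round the work are solid. World frame = base frame: x ahead of the robot, y to its left, z up, the work surface at z = 0. Lengths are in mm, angles in rad, forces in N, time in s.
With the tool pointing down it reaches from about 425 to 950 mm from the base axis. Payload 14.7 kg.
Tool frame: the origin (TCP) lies between the finger pads; the fingertips stand 11 mm ahead of it and the grasp point (between the pads) lies 8 mm behind it; z points along the fingers, y is the line along which they close (so a half turn about z gives the same grasp; the last joint's range is limited). The gripper opens to 85 mm and grips with 20 to 120 N. Pads are 22 mm wide; open, the fingers measure 114 mm over their backs; the gripper's body (76 mm by 85 mm) begins 54 mm behind the grasp point. The pads swing forward as they close: fully open they stand 13 mm farther back than shut.
Start: joints at [1.269, 0.48, 1.596, -0, 1.065, -0.047], TCP at [163.809, 629.014, 211.397] pointing down, gripper open.
Joint ranges: [-2.75, 2.75], [-0.82, 2.05], [0.23, 2.67], [-1.56, 4.7], [0.09, 2.69], [-2.92, 2.92]. Speed limits (rad/s): [1.89, 1.89, 2.39, 3.01, 3.01, 3.01].

INTERFACE

Orientations are given as a rotation vector (axis times angle).
In Python, from cell import monitor, cams, order gives the robot as it stands.
- The arm moves only by the tool drive_tool, never from a script. Its argument "motion" is a list of rows, each a list of 7 numbers: the opening, from -1 (shut) to 1 (fully open), so that 0 is half open, then the shift along the tool's x, y, z in m, then the turn, a rotation vector about the tool's x, y, z in degrees. In form: [[gripper, tx, ty, tz, ax, ay, az], ...]. A call has 1 to 10 rows; each row is the pose to reach, as a shift and turn from the pose commanded when the call began, along the tool's axes at that moment; what a row does not reach only later rows make up. A row lasts 1/8 s, in which the tool goes at most 62.5 mm and 10.7 degrees, less where a joint would pass 70% of its speed; a pose out of reach is approached as far as the arm can. A call with a gripper value outside its range is refused whole. The fingers move at their own pace and stop on an object; "newtons" is the grip in N (left out, the last holds). Time passes only in rows, so rows that repeat a pose let the fingers close. It gives the time, the measured TCP pose, the force, the opening and the grip force at its end, in the units of the state.
- monitor.get_state(): the state, without advancing time (a new reading comes with each control period).
- cams.get_image(name): name is "scene" or "top" or "wrist"; returns the picture (384x512x3 uint8, red, green, blue); there is no depth.
- cams.camera_params(name): a dict with "K" (3x3 intrinsics, pixels), "pose" (4x4, takes a point from camera to world coordinates). Camera axes: x right, y up, looking along -z (the intrinsics and any distortion apply to the point x, -y, -z); pixel columns grow to the right and rows downward; lengths in mm; the calibration is good to about 2 mm. A picture is of the moment at which its call begins: read the wrist's pose just before it. camera_params takes no time and is no camera call; for the wrist camera it gives the pose at the moment of the call.
- order.finish_job(): hands the job in; it is judged then, once.
The state is a dict: "time": time; "joint_positions": joint angles; "dq": joint speeds; "joint_efforts": joint torques, N m; "ee_pos": TCP position; "tool_rot": TCP orientation; "contact_force": force on the tool from outside, world axes, zero at the start; "torque": the same for the moment, N m; "width": finger opening in mm; "grip_force": force on a finger pad.
Only numpy, scipy, OpenCV 4.12 (cv2) and the standard library are available. Lean on these libraries where they do the work, as an engineer would, in place of code of your own. Each camera call takes 0.05 s, during which the arm holds its last target. There are 200 camera calls.

TASK

Without gripping or lifting anything, push the circuit-board pallet along its channel by its upright push plate until it rests against the end stop inside the press. Then reach down through the window of the guard and press the lever pad fully down to its stop, never touching the guard, and finish while still holding the lever down. Leave the other things on the bench alone.

Things in the scene. Friction and masses are not known exactly. Their poses are not given: they have to be found in the camera images.
- press: Fixed press fixture, base 12 mm thick. Origin: under the press, on the bench top; +z up, +y along the pallet channel from end stop to open entry end, +x towards the lever's hinge column. Channel centred on x = 0 between rails 94 mm apart (tops 24 mm above the bench), from y = -68 to +262 mm; the end stop's face is at y = -51 mm.
- pallet: Loose grey pallet 90 (x) x 240 (y) x 12 mm, about 0.45 kg with the green board fixed on it. Origin: centre of its underside, which slides on the base 12 mm above the bench; axes as the press, 2 mm side play. Home when its -y end meets the end stop: origin at y = +69 mm in the press frame. Starts 55 to 85 mm short of that. Sliding friction about 1 to 5 N.
- push_plate (a point): Centre of the outer (+y) face of the pallet's upright push plate: 120 mm in +y from the pallet's origin, 57 mm above the bench. The plate is 64 mm wide, 8 mm thick, its top 80 mm above the bench. Push it in -y of the press. When home it is at y = +189 mm in the press frame, about 120 mm from the guard.
- guard: Fixed guard of grey sheet steel over the press on four posts, axes parallel to the press; origin on the bench within 10 mm of the press origin, differently each time. Top plate 182 (x) x 136 (y) mm, upper face 121 mm above the bench (lip to 123 mm). Thin rods close its sides; the pallet passes below them. Never touch it.
- guard_window (a point): Centre of the rectangular window in the guard's top plate, at the upper face, 121 mm above the bench. The opening is 80 mm in the guard's x and 90 mm in its y, less 2 mm lip on each side.
- lever (a joint): Press lever angle: 0 rad at rest (raised), 0.30 rad at its lower stop. A spring pushes it back up: about 3 N at the pad at first, 8 N at the stop.
- lever_pad (a point): Centre of the upper face of the black 36 x 36 mm pad at the lever's free end, below the window; moves with the lever. At rest 106 mm above the bench, tilted 0.3 rad (lever rises from hinge to pad); at the stop level, 78 mm above the bench and 7 mm farther in -x of the press. Hinge along y of the press at x = +85 mm, 67 mm above the bench.
- inlet: Loose black mains inlet, 34x58x37 mm, origin under its centre. Bystander.
- dish: Loose black dish of small hardware, 67 mm across, 24 mm high, origin under its centre. Bystander.
- driver: Loose screwdriver lying on the bench, 142 mm long, 22 mm thick, origin under its centre. Bystander.
- wire_reel: Loose grey-white wire reel standing on its flange, 64 mm across, 42 mm high, origin under its centre. Bystander.

How it is judged (in metres and radians):
On the way, in this order (a step that is already met when the one before it is completed fails the run):
1. the pallet rests against the end stop (within 4 mm), the lever still up (y of pallet in the frame of press below 0.073 m and value of joint lever below 0.1 rad), for 0.2 s.
2. the lever is pressed down to its stop (value of joint lever above 0.27 rad), for 0.3 s.
At the end, for the whole second after the job is handed in: The robot is still holding the sprung lever down at its stop (at least 0.27 of 0.30 rad), with the pallet flat in its channel and within 4 mm of the end stop (value of joint lever above 0.27 rad and y of pallet in the frame of press below 0.073 m and z of pallet in the frame of press below 0.016 m); the arm keeps its last pose, push and grip.
It fails at once if the robot touches the guard (contact force between any of the fingers, the arm and guard above 0.5 N).
It fails at once if the lever is pressed while the pallet is not home (value of joint lever above 0.15 rad and y of pallet in the frame of press above 0.075 m).
It fails at once if the pallet is lifted or tipped out of its channel (z of pallet in the frame of press above 0.022 m or angle between pallet's own z axis and vertical above 0.15 rad).
It fails at once if a bystander is moved or lifted (distance of any of inlet, dish, driver, wire_reel from where it was at the start of the episode above 0.02 m).
It also fails if it takes over 50 s, if anything falls off the work surface, if the arm or the gripper's body presses on something with over 40 N, if the wrist force passes 120 N, or if a joint passes its speed limit or range.

## Working session

There is one attempt and no reset: what is moved stays moved. The work goes in short steps, Python scripts to look and compute and a tool call to move; the robot and the scene stay as the last step left them, time stands still between calls to the robot, and variables do not carry over. Pictures are saved under pics/ and viewed, at most 10 in all, crops included, and the job is handed in when it is done.

Besides the shell and the picture viewer there is one more tool, called after ">>>" as name(argument=value, ...) on one line, values as JSON. drive_tool: Moves the arm, as the interface text tells. Its arguments: {"type":"object","properties":{"motion":{"type":"array"},"newtons":{"type":"number"}},"required":["motion"]}

```bash
mkdir -p pics; python3 - <<'E'
from cell import monitor,cams
import cv2,numpy as np
s=monitor.get_state();print({k:np.round(v,3) for k,v in s.items()})
for n in("scene","top"):
    im=cams.get_image(n);cv2.imwrite(f"pics/{n}0.png",im[:,:,::-1])
    p=cams.camera_params(n);print(n,np.round(p["K"],1).tolist(),np.round(p["pose"],3).tolist(),[k for k in p])
E
```

```text
{'time': np.float64(0.0), 'joint_positions': array([ 1.269,  0.481,  1.597,  0.   ,  1.065, -0.047]), 'dq': array([ 0.   ,  0.002, -0.001, -0.001, -0.001, -0.   ]), 'joint_efforts': array([ 3.0000e-03, -9.5068e+01, -4.3017e+01,  0.0000e+00,  1.2000e-02,
       -0.0000e+00]), 'ee_pos': array([163.69 , 628.582, 210.774]), 'tool_rot': array([-3.990e-01, -3.116e+00,  2.000e-03]), 'contact_force': array([-0.335, -0.018, -0.308]), 'torque': array([-0.003,  0.041, -0.002]), 'grip_force': np.float64(0.0), 'width': np.float64(85.283)}
scene [[382.7, 0.0, 259.1], [0.0, 382.7, 192.5], [0.0, 0.0, 1.0]] [[0.48, 0.649, -0.59, -285.93], [-0.877, 0.352, -0.326, -392.632], [-0.004, 0.674, 0.739, 1056.706], [0.0, 0.0, 0.0, 1.0]] ['K', 'pose']
top [[392.9, 0.0, 259.7], [0.0, 392.9, 188.8], [0.0, 0.0, 1.0]] [[-0.021, 0.992, -0.124, 338.986], [-1.0, -0.023, -0.009, 35.237], [-0.012, 0.124, 0.992, 1331.001], [0.0, 0.0, 0.0, 1.0]] ['K', 'pose']
```

View pics/scene0.png

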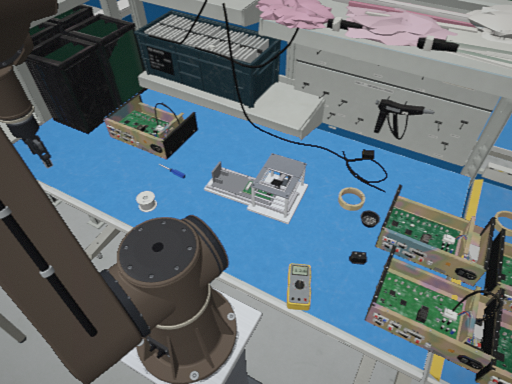

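View pics/top0.png

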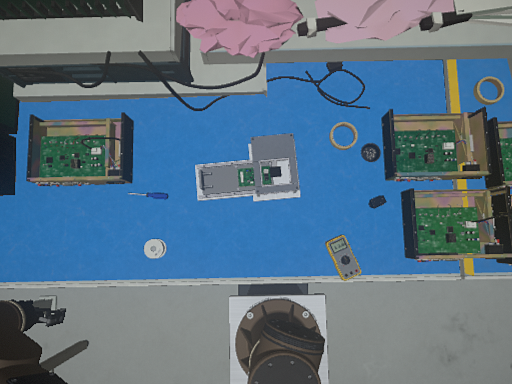

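The scene view shows the press at about (262,190), with its open end and push plate to the left (about (218,172)). The top view shows the guard at (275,163), the window at (276,172) and the plate at about (203,180). I'll enlarge both.

```bash
python3 - <<'E'
import cv2,numpy as np
a=cv2.imread("pics/top0.png")[125:210,185:310];b=cv2.imread("pics/scene0.png")[140:230,195:315]
cv2.imwrite("pics/topc.png",cv2.resize(a,None,fx=6.4,fy=6.4,interpolation=cv2.INTER_CUBIC))
cv2.imwrite("pics/scenec.png",cv2.resize(b,None,fx=6.4,fy=6.4,interpolation=cv2.INTER_CUBIC))
E
```

```text
(no output)
```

View pics/topc.png

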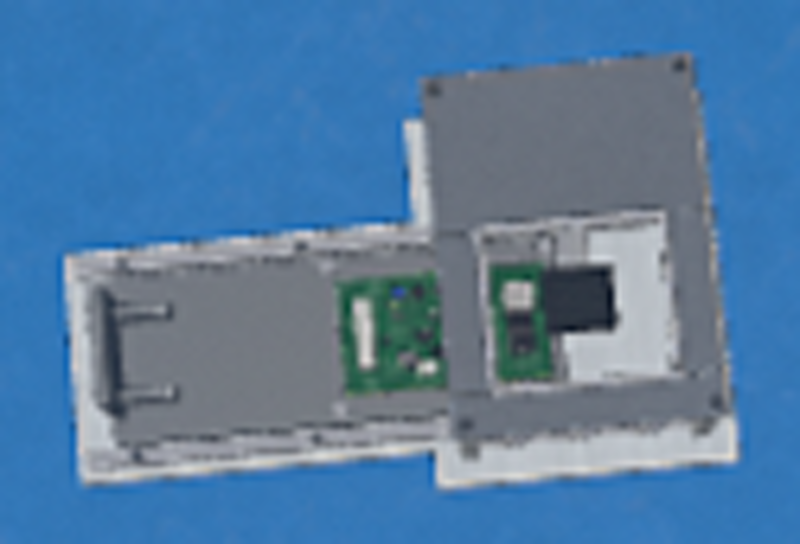

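View pics/scenec.png

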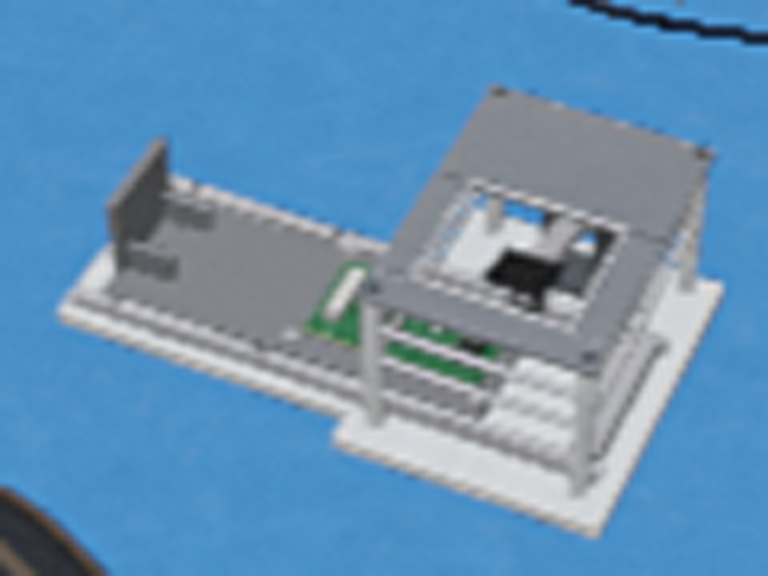

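In the top crop the guard's outer corners are at about (420,78), (690,55), (732,415) and (450,437). The pad runs from (548,270) to (615,328), and the plate's top edge from (100,285) to (118,412). I'll cast rays from these.

```bash
cat > h.py <<'E'
import numpy as np,cv2
from cell import cams
def ray(n,px,p=None):
    p=p or cams.camera_params(n);K=p["K"];T=np.array(p["pose"])
    d=np.linalg.inv(K)@[px[0],px[1],1.];return T[:3,3],T[:3,:3]@[d[0],-d[1],-d[2]]
def plane(n,px,z,p=None):
    o,d=ray(n,px,p);return o+d*(z-o[2])/d[2]
E
python3 - <<'E'
from h import *
f=lambda c:np.array(c)/6.4+[185-.42,125-.42]
g=lambda c:np.array(c)/6.4+[195-.42,140-.42]
r=lambda n,c,z:np.round(plane(n,(f if n=="top" else g)(c),z)[:2],1)
def blk(n,t,pts,z): 
    q=np.array([r(n,c,z) for c in pts]);print(n,t,q.tolist(),q.mean(0).round(1));return q
q=blk("top","guard",[(420,78),(690,55),(732,415),(450,437)],121)
print(np.degrees(np.arctan2(*(q[0]-q[3])[::-1])),np.degrees(np.arctan2(*(q[1]-q[2])[::-1])),np.degrees(np.arctan2(*(q[0]-q[1])[::-1])))
blk("top","win",[(478,228),(665,212),(685,375),(490,393)],121)
blk("top","pad",[(548,270),(612,266),(615,325),(552,332)],106)
blk("top","platetop",[(98,285),(116,412)],80)
blk("top","base",[(65,255),(83,483),(437,488),(738,460)],12)
blk("scene","guard",[(497,90),(712,153),(590,362),(370,288)],121)
blk("scene","pad",[(508,248),(572,262),(552,305),(487,272)],106)
blk("scene","base",[(57,312),(335,438),(600,535),(722,288)],12)
blk("scene","platetop",[(108,208),(163,140)],80)
E
```

```text
top guard [[656.8, 73.1], [665.1, -60.3], [485.8, -75.0], [478.2, 61.8]] [ 5.715e+02 -1.000e-01]
3.6202713160621256 4.686940559150808 93.56029038059346
top win [[580.8, 46.1], [586.6, -45.6], [505.9, -52.9], [499.3, 41.9]] [543.2  -2.6]
top pad [[561.9, 12.0], [563.2, -19.6], [533.6, -20.3], [530.9, 10.8]] [547.4  -4.3]
top platetop [[564.3, 239.1], [499.4, 230.2]] [531.8 234.6]
top base [[593.2, 267.8], [470.7, 258.4], [463.9, 71.6], [475.1, -87.3]] [500.7 127.6]
scene guard [[652.6, 70.5], [663.0, -58.4], [490.4, -67.0], [482.3, 57.8]] [572.1   0.7]
scene pad [[556.6, 13.8], [563.6, -21.5], [529.9, -26.2], [535.1, 15.4]] [546.3  -4.6]
scene base [[467.9, 261.5], [462.0, 70.9], [471.0, -88.4], [670.5, -71.8]] [517.8  43. ]
scene platetop [[499.7, 239.1], [562.3, 242.2]] [531.  240.6]
```

>>> drive_tool(motion=[[-1, -0.055, -0.03, 0, 0, 0, -3], [-1, -0.11, -0.06, 0, 0, 0, -6], [-1, -0.165, -0.089, 0, 0, 0, -9], [-1, -0.22, -0.118, 0, 0, 0, -12], [-1, -0.275, -0.148, 0, 0, 0, -15], [-1, -0.33, -0.178, 0, 0, 0, -18], [-1, -0.385, -0.207, 0, 0, 0, -18.6], [-1, -0.439, -0.236, 0, 0, 0, -18.6], [-1, -0.439, -0.236, 0, 0, 0, -18.6], [-1, -0.439, -0.236, 0, 0, 0, -18.6]], newtons=60)

```text
time: 1.35
ee_pos: [528.9, 289.7, 211.0]
tool_rot: [0.108, -3.139, 0.0]
contact_force: [-0.5, 0.7, 0.2]
width: 0.3
grip_force: 0.0
```

```bash
python3 - <<'E'
from h import *
from cell import monitor
from scipy.spatial.transform import Rotation as R
s=monitor.get_state();p=cams.camera_params("wrist");im=cams.get_image("wrist");cv2.imwrite("pics/w1.png",im[:,:,::-1])
print(np.round(p["pose"],3).tolist(),np.round(p["K"],1).tolist());print(s["ee_pos"],R.from_rotvec(s["tool_rot"]).as_matrix().round(3).tolist(),s["contact_force"])
E
```

```text
[[-0.069, -0.952, -0.299, 452.379], [0.998, -0.066, -0.02, 284.68], [-0.0, -0.3, 0.954, 373.356], [0.0, 0.0, 0.0, 1.0]] [[296.2, 0.0, 258.3], [0.0, 296.2, 184.7], [0.0, 0.0, 1.0]]
[528.91017035 289.68679959 210.9958607 ] [[-0.998, -0.069, -0.001], [-0.069, 0.998, -0.0], [0.001, -0.0, -1.0]] [-0.52047665  0.67786676  0.21573167]
```

View pics/w1.png

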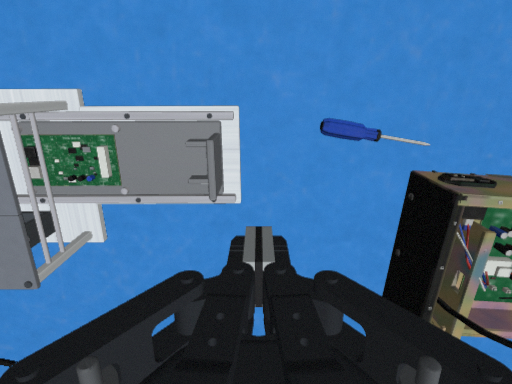

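The wrist view shows the press entry. The plate's top outer edge is at about col 214, rows 139–199, the rail ends are at (233,115) and (236,199), and the base end corners are at (239,107) and (241,203). The channel runs clearly along the image rows.

```bash
python3 - <<'E'
from h import *
f=lambda c,z:plane("wrist",c,z)[:2].round(1).tolist()
for c,z in [((214,139),80),((215,199),80),((222,139),24),((222,194),24),((233,115),24),((236,199),24),((239,107),12),((241,203),12),((82,89),12),((105,242),12)]:print(c,z,f(c,z))
q=np.array([f(c,24) for c in [(233,115),(100,112),(236,199),(100,203)]]);print(q)
E
```

```text
(214, 139) 80 [499.7, 244.5]
(215, 199) 80 [562.9, 247.1]
(222, 139) 24 [508.1, 246.1]
(222, 194) 24 [576.8, 248.4]
(233, 115) 24 [479.6, 257.8]
(236, 199) 24 [582.2, 266.2]
(239, 107) 12 [470.8, 263.5]
(241, 203) 12 [591.8, 272.3]
(82, 89) 12 [463.4, 80.6]
(105, 242) 12 [661.5, 90.5]
[[479.6 257.8]
 [487.  105.3]
 [582.2 266.2]
 [599.7  95.3]]
```

>>> drive_tool(motion=[[-1, 0, 0, 0.055, 0, 0, 0], [-1, 0, 0, 0.11, 0, 0, 0], [-1, 0, 0, 0.155, 0, 0, 0], [-1, 0, 0, 0.155, 0, 0, 0], [-1, 0, -0.015, 0.155, 0, 0, 0], [-1, 0, -0.02, 0.155, 0, 0, 0], [-1, 0, -0.025, 0.155, 0, 0, 0], [-1, 0, -0.03, 0.155, 0, 0, 0], [-1, 0, -0.035, 0.155, 0, 0, 0], [-1, 0, -0.04, 0.155, 0, 0, 0]])

```text
time: 2.65
ee_pos: [532.0, 249.9, 56.5]
tool_rot: [-0.109, 3.14, 0.0]
contact_force: [0.6, 2.6, 0.9]
width: -0.2
grip_force: 1.2
```

>>> drive_tool(motion=[[-1, 0, -0.005, 0, 0, 0, 0], [-1, 0, -0.01, 0, 0, 0, 0], [-1, 0, -0.015, 0, 0, 0, 0], [-1, 0, -0.02, 0, 0, 0, 0], [-1, 0, -0.025, 0, 0, 0, 0], [-1, 0, -0.03, 0, 0, 0, 0], [-1, 0, -0.034, 0, 0, 0, 0], [-1, 0, -0.038, 0, 0, 0, 0], [-1, 0, -0.04, 0, 0, 0, 0], [-1, 0, -0.04, 0, 0, 0, 0]])

```text
time: 3.9
ee_pos: [534.6, 209.9, 56.3]
tool_rot: [0.11, -3.139, 0.0]
contact_force: [-0.2, -0.1, -0.7]
width: 0.2
grip_force: 0.1
```

>>> drive_tool(motion=[[-1, 0, -0.002, 0, 0, 0, 0], [-1, 0, -0.004, 0, 0, 0, 0], [-1, 0, -0.006, 0, 0, 0, 0], [-1, 0, -0.008, 0, 0, 0, 0]])

```text
time: 4.4
ee_pos: [535.2, 202.0, 56.3]
tool_rot: [0.11, -3.139, 0.0]
contact_force: [0.6, 1.0, -0.2]
width: -0.3
grip_force: 1.0
```

```bash
python3 - <<'E'
from h import *
im=cams.get_image("wrist")[:,:,::-1];t=cams.get_image("top")[:,:,::-1][125:210,185:310]
cv2.imwrite("pics/w2.png",np.hstack([im[:,:400],cv2.resize(t,(400,384),interpolation=cv2.INTER_CUBIC)]))
E
```

```text
(no output)
```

View pics/w2.png

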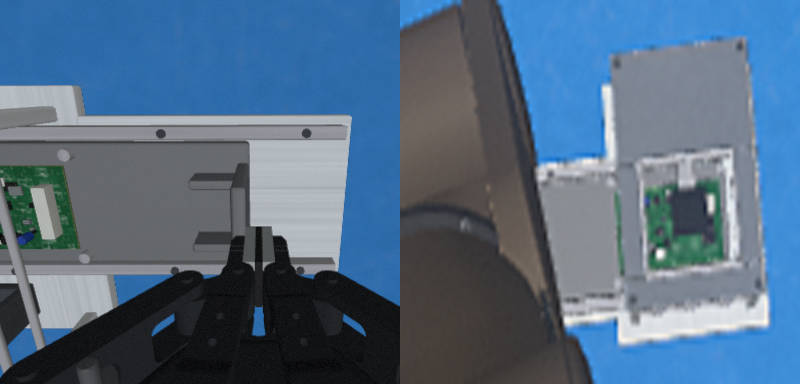

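The plate is against the fingers at about (247,200), and the pallet has moved under the guard. I'll push on slowly until the force rises.

>>> drive_tool(motion=[[-1, 0, -0.002, 0, 0, 0, 0], [-1, 0, -0.004, 0, 0, 0, 0], [-1, 0, -0.006, 0, 0, 0, 0]])

```text
time: 4.88
ee_pos: [535.7, 196.1, 56.4]
tool_rot: [0.11, -3.14, 0.0]
contact_force: [-0.1, 1.2, -2.0]
width: -0.1
grip_force: 0.9
```

>>> drive_tool(motion=[[-1, 0, -0.002, 0, 0, 0, 0], [-1, 0, -0.003, 0, 0, 0, 0], [-1, 0, -0.004, 0, 0, 0, 0]])

```text
time: 5.25
ee_pos: [536.1, 193.3, 56.7]
tool_rot: [-0.109, 3.139, 0.002]
contact_force: [-5.3, 19.8, 2.2]
width: 0.1
grip_force: 10.0
```

>>> drive_tool(motion=[[-1, 0, 0.01, 0, 0, 0, 0], [-1, 0, 0.03, 0, 0, 0, 0], [-1, 0, 0.03, -0.06, 0, 0, 0], [-1, 0, 0.03, -0.12, 0, 0, 0], [-1, 0, 0.03, -0.18, 0, 0, 0], [-1, 0, -0.03, -0.19, 0, 0, 0], [-1, 0, -0.09, -0.19, 0, 0, 0], [-1, 0, -0.13, -0.19, 0, 0, 0], [-1, 0, -0.13, -0.19, 0, 0, 0], [-1, 0, -0.13, -0.19, 0, 0, 0]])

```text
time: 6.5
ee_pos: [545.1, 63.3, 246.4]
tool_rot: [0.109, -3.14, -0.0]
contact_force: [0.5, 0.5, 0.5]
width: -0.1
grip_force: 0.0
```

```bash
python3 - <<'E'
from h import *
from cell import monitor
im=cams.get_image("wrist");cv2.imwrite("pics/w3.png",im[:,:,::-1])
s=monitor.get_state();print(s["ee_pos"],s["tool_rot"])
E
```

```text
[545.07760352  63.68225355 246.37663693] [ 1.10738573e-01 -3.13954832e+00 -2.90603579e-04]
```

View pics/w3.png

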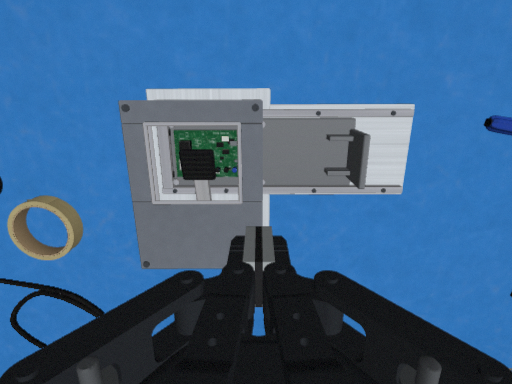

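The wrist view over the press shows the window opening at (144..241, 123..203) and the black pad at (180..216, 148..180), with the lever leading down and away towards the hinge. The plate's outer edge is near col 368 and the rail ends are at about (412,112) and (402,190).

```bash
python3 - <<'E'
from h import *
f=lambda c,z:plane("wrist",c,z)[:2].round(1).tolist()
for t,z,P in[("win",121,[(144,123),(241,123),(241,202),(152,204)]),("guard",121,[(121,101),(262,100),(263,268),(139,270)]),("padfar",101,[(183,180),(216,180)]),("padnear",111,[(180,149),(214,149)]),("platetop outer",80,[(361,130),(366,187)]),("railend",24,[(413,112),(402,190)])]:
    q=np.array([f(c,z) for c in P]);print(t,q.tolist(),q.mean(0))
E
```

```text
win [[504.9, -48.4], [498.3, 44.0], [578.9, 48.3], [587.7, -43.8]] [5.4245e+02 2.5000e-02]
guard [[486.1, -69.0], [475.8, 62.5], [655.8, 77.1], [668.2, -61.3]] [571.475   2.325]
padfar [[565.6, -16.4], [563.0, 19.2]] [564.3   1.4]
padnear [[529.7, -16.9], [527.3, 17.6]] [5.285e+02 3.500e-01]
platetop outer [[500.8, 174.0], [565.6, 191.3]] [533.2  182.65]
railend [[479.4, 255.3], [583.0, 263.9]] [531.2 259.6]
```

>>> drive_tool(motion=[[-1, 0.0085, -0.035, 0, 0, 0, 0], [-1, 0.0085, -0.063, 0, 0, 0, 0], [-1, 0.0085, -0.063, 0, 0, 0, 0], [-1, 0.0085, -0.063, 0.04, 0, 0, 0], [-1, 0.0085, -0.063, 0.08, 0, 0, 0], [-1, 0.0085, -0.063, 0.11, 0, 0, 0], [-1, 0.0085, -0.063, 0.12, 0, 0, 0], [-1, 0.0085, -0.063, 0.12, 0, 0, 0]])

```text
time: 7.55
ee_pos: [541.0, -0.0, 126.4]
tool_rot: [0.111, -3.139, -0.0]
contact_force: [-0.4, -0.8, -0.3]
width: -0.0
grip_force: 0.0
```

```bash
python3 - <<'E'
from h import *
a=cams.get_image("wrist")[:,:,::-1][60:260,130:390];b=cams.get_image("scene")[:,:,::-1][140:230,195:315]
cv2.imwrite("pics/w4.png",np.hstack([cv2.resize(a,(400,308)),cv2.resize(b,(400,308))]))
E
```

```text
(no output)
```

View pics/w4.png

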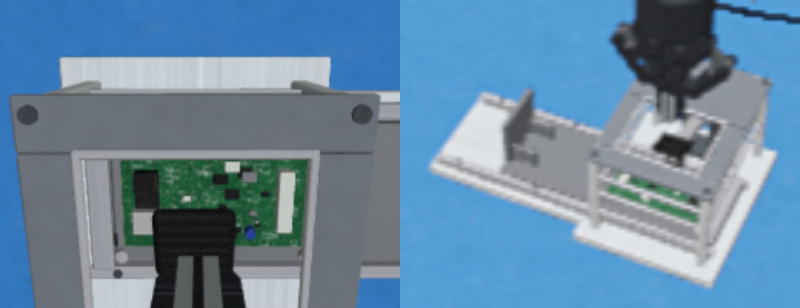

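The fingers are centred over the pad and well clear of the window edges, and the pallet's end meets the stop bar at the left (about col 115). I'll press now.

>>> drive_tool(motion=[[-1, 0, 0, 0.008, 0, 0, 0], [-1, 0, 0, 0.014, 0, 0, 0], [-1, 0, 0, 0.02, 0, 0, 0], [-1, 0, 0, 0.026, 0, 0, 0], [-1, 0, 0, 0.031, 0, 0, 0], [-1, 0, 0, 0.034, 0, 0, 0], [-1, 0, 0, 0.035, 0, 0, 0]])

```text
time: 8.52
ee_pos: [540.9, -0.9, 91.2]
tool_rot: [0.11, -3.139, -0.0]
contact_force: [0.1, 0.6, -0.1]
width: -0.1
grip_force: 0.0
```

>>> drive_tool(motion=[[-1, 0, 0, 0.001, 0, 0, 0], [-1, 0, 0, 0.002, 0, 0, 0]])

```text
time: 8.78
ee_pos: [541.0, -0.9, 89.5]
tool_rot: [-0.11, 3.14, -0.0]
contact_force: [-1.1, -0.6, 1.9]
width: -0.2
grip_force: 1.0
```

The force is lower than the spring should give, so I'll look before pressing further.

```bash
python3 - <<'E'
from h import *
from cell import monitor
a=cams.get_image("wrist")[:,:,::-1][60:260,130:390];b=cams.get_image("scene")[:,:,::-1][150:220,235:315]
cv2.imwrite("pics/w5.png",np.hstack([cv2.resize(a,(400,308)),cv2.resize(b,(400,350),interpolation=cv2.INTER_CUBIC)[:308]]))
for i in range(3):
    cams.get_image("top");s=monitor.get_state();print(s["ee_pos"].round(1),s["contact_force"].round(2),s["torque"].round(2))
E
```

```text
[541.   -0.9  89.5] [-0.64  0.53  1.83] [-0.06  0.12 -0.03]
[541.   -0.9  89.5] [-0.58 -0.14  1.59] [-0.01  0.16 -0.01]
[541.   -0.9  89.5] [-0.95 -0.28  1.6 ] [-0.02  0.13 -0.04]
```

View pics/w5.png

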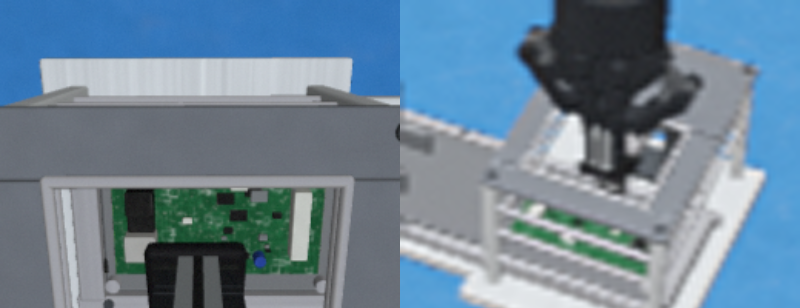

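```bash
python3 - <<'E'
from h import *
def proj(n,X):
    p=cams.camera_params(n);T=np.linalg.inv(p["pose"]);c=T[:3,:3]@X+T[:3,3];K=p["K"]
    return (K@[c[0]/-c[2],-c[1]/-c[2],1])[:2].round(1)
for z in(137,126,115):print("w4",z,proj("scene",[541,0,z]))
for z in(107,100,89,78):print("w5",z,proj("scene",[541,-1,z]), "wrist",proj("wrist",np.array([541-9,-1,z])),proj("wrist",np.array([541-3,-1,z])))
for t,c in(("rest",[(528.5,111)]),("down",[(521.5,78)])):
    for x,z in c:print(t,proj("wrist",np.array([x,1-18,z])),proj("wrist",np.array([x,1+18,z])),proj("scene",[x,-17,z]),proj("scene",[x,19,z]))
E
```

```text
w4 137 [275.7 176.2]
w4 126 [275.6 178.5]
w4 115 [275.5 180.7]
w5 107 [275.7 182.4] wrist [258.8 224.2] [258.1 234.4]
w5 100 [275.7 183.8] wrist [258.8 218.9] [258.1 228.6]
w5 89 [275.6 186. ] wrist [258.8 211.3] [258.1 220.5]
w5 78 [275.5 188.2] wrist [258.8 204.5] [258.1 213.3]
rest [228.5 219.4] [297.7 223.9] [278.3 185.6] [268.9 181.9]
down [234.1 186.9] [292.2 190.8] [277.  193.4] [267.8 189.8]
```

>>> drive_tool(motion=[[-1, 0, 0, 0.002, 0, 0, 0], [-1, 0, 0, 0.004, 0, 0, 0]])

```text
time: 9.28
ee_pos: [540.9, -0.9, 85.3]
tool_rot: [0.11, -3.14, 0.0]
contact_force: [-0.8, -0.6, 2.9]
width: -0.4
grip_force: 1.3
```

```bash
python3 - <<'E'
from h import *
from cell import monitor
s=monitor.get_state();print(s["ee_pos"],s["contact_force"])
def px(n,c,x0):
    o,d=ray(n,c);return (o+d*(x0-o[0])/d[0]).round(1)
# w5 scene crop (TCP z 89.5): left/right knuckle lower edges
for c in [(525,50),(545,82),(665,120),(695,95)]:
    q=((c[0]-400)/5+235,c[1]*70/350+150)
    for x in(531,541):print(c,px("scene",q,x),"above TCP",px("scene",q,x)[2]-89.5)
a=cams.get_image("wrist")[:,:,::-1][150:384];b=cams.get_image("scene")[:,:,::-1][145:215,235:315]
cv2.imwrite("pics/w6.png",np.vstack([cv2.resize(a,(600,274)),cv2.resize(b,(371,325),interpolation=cv2.INTER_CUBIC)[:, :].copy() if 0 else cv2.copyMakeBorder(cv2.resize(b,(371,325),interpolation=cv2.INTER_CUBIC),0,0,0,229,cv2.BORDER_CONSTANT)]))
E
```

```text
[540.87063955  -0.90132046  85.27371805] [-0.81873888 -0.5546793   2.86692889]
(525, 50) [531.   54.9 195.3] above TCP 105.80000000000001
(525, 50) [541.   60.4 184.7] above TCP 95.19999999999999
(545, 82) [531.   39.8 173. ] above TCP 83.5
(545, 82) [541.   45.1 162.1] above TCP 72.6
(665, 120) [531.  -48.6 179.1] above TCP 89.6
(665, 120) [541.  -44.4 168.4] above TCP 78.9
(695, 95) [531.  -67.9 210.6] above TCP 121.1
(695, 95) [541.  -63.9 200.2] above TCP 110.69999999999999
```

View pics/w6.png

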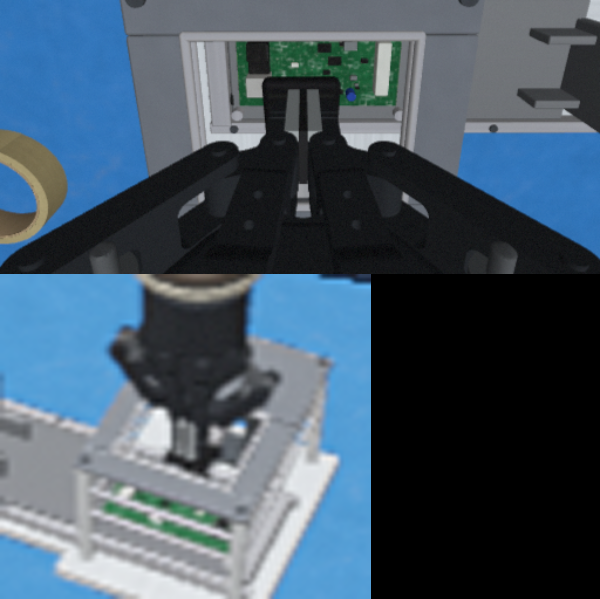

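The pad is in contact and moving, and the fingers and linkage are inside or above the window. The linkage at the window edge's distance is at least 72 mm above the TCP, so there is enough room to keep pressing down in small steps.

>>> drive_tool(motion=[[-1, 0, 0, 0.004, 0, 0, 0], [-1, 0, 0, 0.008, 0, 0, 0], [-1, 0, 0, 0.012, 0, 0, 0], [-1, 0, 0, 0.015, 0, 0, 0], [-1, 0, 0, 0.015, 0, 0, 0]])

```text
time: 10.0
ee_pos: [540.7, -0.9, 70.1]
tool_rot: [0.11, -3.139, -0.0]
contact_force: [-2.3, 0.2, 4.4]
width: 0.1
grip_force: 2.5
```

>>> drive_tool(motion=[[-1, 0, 0, 0.002, 0, 0, 0], [-1, 0, 0, 0.004, 0, 0, 0], [-1, 0, 0, 0.005, 0, 0, 0]])

```text
time: 10.38
ee_pos: [540.6, -0.9, 65.2]
tool_rot: [0.11, -3.139, -0.0]
contact_force: [-3.4, -1.3, 6.5]
width: -0.1
grip_force: 3.0
```

>>> drive_tool(motion=[[-1, 0, 0, 0.001, 0, 0, 0], [-1, 0, 0, 0.002, 0, 0, 0]])

```text
time: 10.62
ee_pos: [540.5, -0.9, 63.3]
tool_rot: [0.11, -3.139, -0.0]
contact_force: [-3.8, -0.3, 6.5]
width: 0.1
grip_force: 3.2
```

>>> drive_tool(motion=[[-1, 0, 0, 0.001, 0, 0, 0], [-1, 0, 0, 0.001, 0, 0, 0]])

```text
time: 10.88
ee_pos: [540.4, -0.9, 62.3]
tool_rot: [0.11, -3.139, -0.0]
contact_force: [-4.5, -1.5, 6.5]
width: -0.2
grip_force: 3.2
```

>>> drive_tool(motion=[[-1, 0, 0, 0.001, 0, 0, 0], [-1, 0, 0, 0.001, 0, 0, 0]])

```text
time: 11.12
ee_pos: [540.5, -0.9, 61.3]
tool_rot: [0.11, -3.139, -0.0]
contact_force: [-4.1, -0.5, 7.3]
width: 0.1
grip_force: 3.3
```

>>> drive_tool(motion=[[-1, 0, 0, 0.001, 0, 0, 0], [-1, 0, 0, 0.001, 0, 0, 0]])

```text
time: 11.38
ee_pos: [540.4, -0.9, 60.3]
tool_rot: [0.11, -3.139, -0.0]
contact_force: [-4.7, -0.3, 6.7]
width: -0.0
grip_force: 3.4
```

```bash
python3 - <<'E'
from h import *
def proj(n,X):
    p=cams.camera_params(n);T=np.linalg.inv(p["pose"]);c=T[:3,:3]@X+T[:3,3];K=p["K"]
    return (K@[c[0]/-c[2],-c[1]/-c[2],1])[:2].round(1)
im=cams.get_image("wrist").astype(int);g=im.max(2)
for c in(236,240,244,272,276,280):print(c,np.where(g[150:260,c]<45)[0][:60].tolist()[:40])
print([np.where(g[r,180:330]<40)[0][[0,-1]]+180 if (g[r,180:330]<40).any() else None for r in range(190,240,4)])
for px0 in(-10,-12):
  for th in(0,.1,.2,.24,.27,.30):
    a=.3-th;dx,dz=px0-18-85,11.
    X=85+dx*np.cos(a)+dz*np.sin(a); Z=67-dx*np.sin(a)+dz*np.cos(a)
    w=lambda y:np.array([549.3+.9976*X-.07*y,.6+.07*X+.9976*y,Z])
    print(px0,th,round(Z,1),proj("wrist",w(-18)),proj("wrist",w(18)))
E
```

```text
236 [59, 60, 61, 62, 63, 64, 65, 66, 67, 68, 69, 70, 71, 72, 73, 74, 75, 76, 77, 78, 79, 80, 81, 82, 83, 84, 85, 86, 87, 88, 89, 90, 91, 92, 93, 94, 95, 96, 97, 98]
240 [58, 59, 60, 61, 62, 63, 64, 65, 66, 67, 68, 69, 70, 71, 72, 73, 74, 75, 76, 77, 78, 79, 80, 81, 82, 83, 84, 85, 86, 87, 88, 89, 90, 91, 92, 93, 94, 95, 96, 97]
244 [58, 59, 60, 61, 62, 63, 64, 65, 66, 67, 68, 69, 70, 71, 72, 73, 74, 75, 76, 77, 78, 79, 80, 81, 82, 83, 84, 85, 86, 87]
272 [58, 59, 60, 61, 62, 63, 64, 65, 66, 67, 68, 69, 70, 71, 72, 73, 74, 75, 76, 77, 78, 79, 80]
276 [58, 59, 60, 61, 62, 63, 64, 65, 66, 67, 68, 69, 70, 71, 72, 73, 74, 75, 76, 77, 78, 79, 80, 81, 82, 83, 84, 85, 86, 87, 88, 89, 90, 91, 92, 93, 94, 95, 96, 97]
280 [58, 59, 60, 61, 62, 63, 64, 65, 66, 67, 68, 69, 70, 71, 72, 73, 74, 75, 76, 77, 78, 79, 80, 81, 82, 83, 84, 85, 86, 87, 88, 89, 90, 91, 92, 93, 94, 95, 96, 97]
[None, None, None, None, None, array([205, 288]), array([205, 319]), array([207, 293]), array([207, 289]), array([207, 289]), array([224, 289]), array([224, 289]), array([225, 289])]
-10 0 110.9 [217.6 253.6] [301.9 253.6]
-10 0.1 100.2 [220.3 234. ] [299. 234.]
-10 0.2 89.2 [222.8 218.6] [296.3 218.6]
-10 0.24 84.8 [223.8 213.5] [295.3 213.5]
-10 0.27 81.4 [224.5 210. ] [294.6 210.1]
-10 0.3 78.0 [225.2 206.9] [293.8 206.9]
-12 0 111.5 [217.2 250.4] [302.3 250.4]
-12 0.1 100.6 [220.  230.5] [299.3 230.5]
-12 0.2 89.4 [222.6 215. ] [296.5 215. ]
-12 0.24 84.9 [223.6 209.9] [295.5 209.9]
-12 0.27 81.4 [224.3 206.5] [294.7 206.5]
-12 0.3 78.0 [225.  203.3] [294.  203.4]
```

>>> drive_tool(motion=[[-1, 0, 0, 0.001, 0, 0, 0], [-1, 0, 0, 0.001, 0, 0, 0]])

```text
time: 11.68
ee_pos: [540.4, -0.9, 59.3]
tool_rot: [0.11, -3.139, -0.0]
contact_force: [-5.2, -0.0, 7.0]
width: -0.1
grip_force: 3.5
```

>>> drive_tool(motion=[[-1, 0, 0, 0.001, 0, 0, 0], [-1, 0, 0, 0.001, 0, 0, 0]])

```text
time: 11.92
ee_pos: [540.3, -0.9, 58.3]
tool_rot: [0.11, -3.138, -0.0]
contact_force: [-6.3, -0.9, 7.9]
width: -0.3
grip_force: 3.8
```

>>> drive_tool(motion=[[-1, 0, 0, 0.001, 0, 0, 0], [-1, 0, 0, 0.001, 0, 0, 0]])

```text
time: 12.18
ee_pos: [540.3, -0.9, 57.7]
tool_rot: [0.11, -3.139, -0.0]
contact_force: [-8.3, -0.4, 17.3]
width: -0.1
grip_force: 8.5
```

>>> drive_tool(motion=[[-1, 0, 0, 0.001, 0, 0, 0], [-1, 0, 0, 0.001, 0, 0, 0]])

```text
time: 12.42
ee_pos: [540.3, -0.9, 57.2]
tool_rot: [0.11, -3.139, -0.0]
contact_force: [-11.8, -0.7, 28.2]
width: 0.1
grip_force: 14.4
```

The force jumped to 28 N, so the lever is at its stop. I'll hold for a moment, then hand in.

>>> drive_tool(motion=[[-1, 0, 0, 0, 0, 0, 0], [-1, 0, 0, 0, 0, 0, 0], [-1, 0, 0, 0, 0, 0, 0], [-1, 0, 0, 0, 0, 0, 0]])

```text
time: 12.92
ee_pos: [540.3, -0.9, 57.2]
tool_rot: [0.11, -3.139, -0.0]
contact_force: [-12.0, -0.8, 28.5]
width: 0.4
grip_force: 14.1
```

```bash
python3 -c "
from cell import order,monitor
s=monitor.get_state();print(s['contact_force'],s['ee_pos']);print(order.finish_job())"
```

```text
[-12.01678088  -0.79051     28.53412816] [540.33200674  -0.89694121  57.22325073]
the job is handed in; nothing more can be done
None
```

I pushed the pallet until the force rose to about 20 N at the end stop, pressed the lever to its stop and handed the job in at about 13 s, still holding it down with about 28 N; I saw no sign of touching the guard, but the hand-in returned no verdict.

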